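# Select the three-stud filter on the photometer and start a reading

### The job

On the white photometer, push the filter turret's tab round until it points at the centre of the marker disc with three studs, then press the start key down and let it come back up. Only push: do not pinch the tab or lift the turret, and leave the vial, bottles and beaker where they stand.

Things in the scene. Friction and masses are not known exactly. Their poses are not given: they have to be found in the camera images.
- turret_hub (a point): Filter turret: a black disc, 110 mm diameter, flat on top of the white photometer, turning about a vertical axis. Point on the axis, level with the deck (55 mm above the table). x axis outwards along the tab, z up; turns with the turret. Disc top is 15 mm, steel hub 22 mm above this point. No clicks or springs: it stays where it is left; pushing the tab takes about 1.5 to 2 N.
- tab_mid (a point): Middle of the top edge of the tab: one upright dark steel fin standing radially on the turret's rim, 12 mm thick, reaching from 40 to 85 mm from the axis, from 7 mm to 45 mm above the deck. This point is 72.5 mm out from the axis and 45 mm above the deck. Axes as turret_hub.
- tab_left: One half of the tab's thickness, the 6 mm on its -y side (turret_hub axes). Origin is the same as turret_hub; its outer face is the vertical plane y = -6 mm.
- tab_right: The other half of the tab, the 6 mm on its +y side. Origin is the same as turret_hub; its outer face is the vertical plane y = +6 mm.
- turret (a joint): Turret angle in rad: 0 with the tab pointing straight to the front of the instrument (the side towards the robot); positive counter-clockwise seen from above; stops at -1.8 and +1.8. At the start the tab is within 0.3 of the front.
- spindle (a joint): How far the turret is lifted off its seat, in m: 0 seated. It only rests there by its weight (about 0.3 kg) and can be pulled up 30 mm, which must not happen.
- start_key (a joint): Travel of the start key in m: 0 up, 0.006 fully down. It springs back; fully down takes 5 N. It counts as pressed beyond 0.004.
- start_key_top (a point): Centre of the top face of the start key: round white push button, 28 mm diameter, travelling 6 mm straight down into a low grey housing on the back right of the deck, beside the display, 93 mm behind and 95 mm to the right of the turret axis (instrument frame, seen from the robot).
- mark_one_top (a point): Centre of the top of the marker disc with one black stud: aluminium disc 42 mm diameter, 3 mm thick, fixed on the deck beyond the tab's end, 114 mm from the turret axis (point 3 mm above the deck; studs 10 mm wide, 1.5 mm high). The four discs sit at turret angles -1.5, -0.75, +0.75 and +1.5 rad, in any order.
- mark_two_top (a point): Centre of the top of the marker disc with two black studs: aluminium disc 42 mm diameter, 3 mm thick, fixed on the deck beyond the tab's end, 114 mm from the turret axis (point 3 mm above the deck; studs 10 mm wide, 1.5 mm high). The four discs sit at turret angles -1.5, -0.75, +0.75 and +1.5 rad, in any order.
- mark_three_top (a point): Centre of the top of the marker disc with three black studs in a triangle: aluminium disc 42 mm diameter, 3 mm thick, fixed on the deck beyond the tab's end, 114 mm from the turret axis (point 3 mm above the deck; studs 10 mm wide, 1.5 mm high). The four discs sit at turret angles -1.5, -0.75, +0.75 and +1.5 rad, in any order.
- mark_four_top (a point): Centre of the top of the marker disc with four black studs in a square: aluminium disc 42 mm diameter, 3 mm thick, fixed on the deck beyond the tab's end, 114 mm from the turret axis (point 3 mm above the deck; studs 10 mm wide, 1.5 mm high). The four discs sit at turret angles -1.5, -0.75, +0.75 and +1.5 rad, in any order.
- vial: Small capped vial, 22 mm diameter, 50 mm high, standing loose on the back left corner of the instrument's deck. Origin: centre of its underside. Leave alone.
- bottle0: White capped reagent bottle, 62 mm diameter, 105 mm high, standing loose on the table beside the instrument. Origin: centre of its underside. Leave alone.
- bottle1: White capped reagent bottle, 62 mm diameter, 105 mm high, standing loose on the table beside the instrument. Origin: centre of its underside. Leave alone.
- bottle2: White capped reagent bottle, 62 mm diameter, 105 mm high, standing loose on the table beside the instrument. Origin: centre of its underside. Leave alone.
- beaker: Glass beaker, 72 mm diameter, 90 mm high, standing loose on the table to the right. Origin: centre of its underside. Leave alone.

How it is judged:
By the outcome, as a careful person would: the job done as asked, in the order asked, and still so for the second after the job is handed in, with the robot touching nothing.
It also fails if it takes over 48 s, if anything falls off the work surface, if the arm or the gripper's body presses on something with over 40 N, if the wrist force passes 120 N, or if a joint passes its speed limit or range.

### The arm

A 6-joint arm with a two-finger parallel gripper is mounted at the origin on the work surface. World frame = base frame: x ahead of the robot, y to its left, z up, the work surface at z = 0. Lengths are in mm, angles in rad, forces in N, time in s.
With the tool pointing down it reaches from about 350 to 875 mm from the base axis. Payload 15.5 kg.
Tool frame: the origin (TCP) lies between the finger pads; the fingertips stand 8 mm ahead of it and the grasp point (between the pads) lies 11 mm behind it (ctrl.finger_overhang is the distance from the TCP to the fingertips, in mm); z points along the fingers, y is the direction in which the jaws open and shut (so a half turn about z gives the same grasp; the last joint's range is limited). The gripper opens to 85 mm and grips with 20 to 120 N. Pads are 22 mm wide; open, the fingers measure 114 mm over their backs; the gripper's body (76 mm by 85 mm) begins 54 mm behind the grasp point. The pads swing forward as they close: fully open they stand 13 mm farther back than shut.
Start: joints at [1.171, 0.494, 1.345, -0, 1.302, -0.096], TCP at [186.963, 596.382, 239.277] pointing down, gripper open.
Joint ranges: [-2.91, 2.91], [-0.82, 2.16], [0.22, 2.67], [-1.22, 4.37], [0.12, 2.79], [-3.08, 3.08]. Speed limits (rad/s): [1.89, 1.89, 2.57, 3.01, 3.01, 3.01].

### API

Orientations are given as a rotation vector (axis times angle).
In Python, from plant import ctrl gives the robot as it stands.
- The arm moves only by the tool carry_out, never from a script. Its argument "targets" is a list of rows, each a list of 3 entries, a list of its own where there are three numbers: the turn, a rotation vector about the tool's x, y, z in rad, then the shift along the tool's x, y, z in cm, then the opening, from -1 (shut) to 1 (fully open). A call has 1 to 5 rows; each row shifts and turns the pose as measured when the row begins, along the tool's axes as they then stand; what a row does not reach is not made up. A row lasts 1/12 s, in which the tool goes at most 41.7 mm and 7.16 degrees, less where a joint would pass 70% of its speed; a pose out of reach is approached as far as the arm can. A call is refused whole if a number of a shift passes 4.17 or a number of a turn 0.125, either way. A call with a gripper value outside its range is refused whole. The fingers move at their own pace and stop on an object; "squeeze" is the grip in N (left out, the last holds). Time passes only in rows, so rows that do not move let the fingers close. It gives the time, the measured TCP pose, the force and the opening at its end, in the units of the state.
- ctrl.read_state(): the state, without advancing time (a new reading comes with each control period).
- ctrl.camera(name): name is "scene" or "side" or "wrist"; returns the picture (420x560x3 uint8, red, green, blue); there is no depth.
- ctrl.camera_params(name): a dict with "fov_y" (degrees; the focal length in pixels is half the picture's height over the tangent of half this angle, whatever the lens; pixels are square), "cx", "cy" (the principal point, pixels), "R" (3x3) and "t" (3): a world point X has camera coordinates R X + t; the wrist camera has in their place "tool_from_camera" (4x4, takes a point from camera to tool coordinates, whose origin is the TCP and whose axes are the flange's). Camera axes: x right, y down, z forward; pixel columns grow to the right and rows downward; lengths in mm; the calibration is good to about 2 mm. A picture is of the moment at which its call begins: read the wrist's pose just before it. camera_params takes no time and is no camera call.
- ctrl.finish_job(): hands the job in, once; it reports no verdict.
The state is a dict: "t": time; "joints": joint angles; "joint_velocities": joint speeds; "joint_efforts": joint torques, N m; "ee_pos": TCP position; "tool_rot": TCP orientation; "contact_force": force on the tool from outside, world axes, zero at the start; "wrist_torque": the same for the moment, N m; "grip_width": finger opening in mm.
Only numpy, scipy, OpenCV 4.12 (cv2) and the standard library are available. Lean on these libraries where they do the work, as an engineer would, in place of code of your own. Each camera call takes 0.05 s, during which the arm holds its last target. There are 200 camera calls.

## Working session

There is one attempt and no reset: what is moved stays moved. The work goes in short steps, Python scripts to look and compute and a tool call to move; the robot and the scene stay as the last step left them, time stands still between calls to the robot, and variables do not carry over. Pictures are saved under pics/ and viewed, on a budget of 10 in all, crops included, one or two more only if the job needs it, and the job is handed in when it is done.

Besides the shell and the picture viewer there is one more tool, called after "Call:" by a JSON object that holds its "fn" and its "kwargs". carry_out: Moves the arm, as the interface text tells. Its arguments: {"type":"object","properties":{"targets":{"type":"array"},"squeeze":{"type":"number"}},"required":["targets"]}

```bash
mkdir -p pics; cat > h.py <<'E'
import numpy as np, cv2
from plant import ctrl
from scipy.spatial.transform import Rotation as Ro
def save(n,f):
    s=ctrl.read_state(); im=ctrl.camera(n); cv2.imwrite('pics/'+f,im[:,:,::-1]); return s,im
def cam(n,s=None):
    p=ctrl.camera_params(n); f=210/np.tan(np.radians(p['fov_y'])/2)
    if 'R' in p: R=np.array(p['R']);t=np.array(p['t'])
    else:
        T=np.array(p['tool_from_camera']); W=np.eye(4); W[:3,:3]=Ro.from_rotvec(s['tool_rot']).as_matrix(); W[:3,3]=s['ee_pos']
        M=np.linalg.inv(W@T); R=M[:3,:3];t=M[:3,3]
    return f,p['cx'],p['cy'],R,t
def ray(c,u,v,z):
    f,cx,cy,R,t=c; o=-R.T@t; d=R.T@np.array([(u-cx)/f,(v-cy)/f,1]); return o+d*(z-o[2])/d[2]
def proj(c,X):
    f,cx,cy,R,t=c; q=R@np.array(X,float)+t; return np.array([cx+f*q[0]/q[2],cy+f*q[1]/q[2]])
E
python3 - <<'E'
from h import *
print(ctrl.read_state())
_,a=save('scene','s0.png');_,b=save('side','d0.png')
for n in('scene','side','wrist'):print(n,ctrl.camera_params(n))
E
```

```text
{'t': 0.0, 'joints': array([ 1.17149298e+00,  4.94194171e-01,  1.34614214e+00, -9.27534919e-06,
        1.30251271e+00, -9.55019540e-02]), 'joint_velocities': array([-0.00129154, -0.00079017, -0.0005526 , -0.00093742, -0.00024821,
        0.00064278]), 'joint_efforts': array([ 3.28788818e-03, -8.82162452e+01, -3.83853185e+01,  3.90100240e-04,
        1.00940702e-02,  1.06901248e-05]), 'ee_pos': array([186.82857866, 596.04472501, 238.68969281]), 'tool_rot': array([-4.75327887e-01, -3.10512247e+00,  1.91666844e-03]), 'contact_force': array([-0.34031187,  0.64751653, -0.20182894]), 'wrist_torque': array([-0.01096569, -0.02927839, -0.01924266]), 'grip_width': 85.16815494177854}
scene {'fov_y': 51.03002695487484, 'cx': 288.9317709877443, 'cy': 207.90182678568397, 'R': array([[-0.80505585,  0.59300225, -0.01527745],
       [ 0.48557916,  0.64398852, -0.5911782 ],
       [-0.3407315 , -0.48334988, -0.80639627]]), 't': array([ 504.31501791, -170.01457413, 1397.56884621])}
side {'fov_y': 54.52962091993636, 'cx': 291.15536738709625, 'cy': 213.50244954922002, 'R': array([[-0.90566033, -0.42397796,  0.00469666],
       [-0.25994446,  0.54644876, -0.79612978],
       [ 0.334975  , -0.72224403, -0.60510769]]), 't': array([488.15937378, 256.99949883, 769.11252924])}
wrist {'fov_y': 62.42848320845624, 'cx': 276.8032656259031, 'cy': 211.07859184542798, 'tool_from_camera': array([[-9.36292034e-04, -9.59280918e-01, -2.82452198e-01,
         7.20038848e+01],
       [ 9.99999549e-01, -9.43427321e-04, -1.10743641e-04,
        -4.80878258e-01],
       [-1.60238858e-04, -2.82452174e-01,  9.59281368e-01,
        -1.35350710e+02],
       [ 0.00000000e+00,  0.00000000e+00,  0.00000000e+00,
         1.00000000e+00]])}
```

View pics/s0.png

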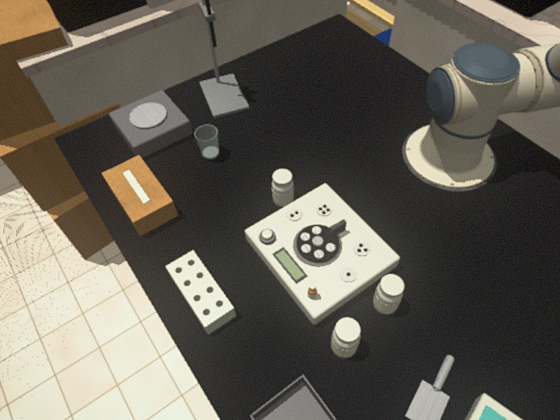

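View pics/d0.png

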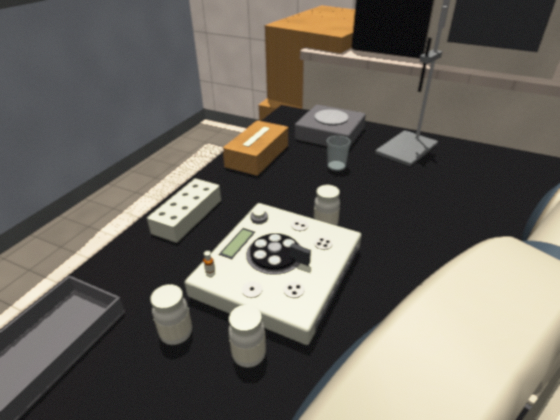

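The scene view shows the photometer. The turret is at about (318,243) with its tab at about (341,228). The discs are two studs (294,214), four (325,210), three (362,249) and one (348,275). The key is at (268,236) and the vial at (313,292). The side view agrees: three studs at (294,290), key (259,214).

```bash
cat > m.py <<'E'
from h import *
im=cv2.imread('pics/s0.png'); c=cam('scene'); g=cv2.cvtColor(im,6)
def studs(g,c,marks,r,z=59.5,k=4):
    g=cv2.resize(g,None,fx=k,fy=k,interpolation=cv2.INTER_CUBIC); out={}
    for n,(u,v) in marks.items():
        m=np.zeros_like(g); cv2.circle(m,(int(u*k),int(v*k)),int(r*k),255,-1)
        w=np.where((m>0),np.clip(150.-g,0,None),0); ys,xs=np.nonzero(w); ww=w[ys,xs]
        nn=cv2.connectedComponents(((w>30)*255).astype(np.uint8))[0]-1
        uv=(np.array([xs@ww,ys@ww])/ww.sum()+.5)/k-.5
        out[n]=ray(c,*uv,z); print(n,nn,uv.round(1),out[n].round(1))
    return out
o=studs(g,c,{'two':(294,214),'four':(325,210),'three':(362,249),'one':(348,275)},9)
c2=cam('side'); g2=cv2.cvtColor(cv2.imread('pics/d0.png'),6)
o2=studs(g2,c2,{'two':(300,226),'four':(323,243),'three':(294,290),'one':(252,289)},9)
# order by angle as seen from robot: -1.5 is ... fit both handed orders
import itertools
for q in (o,o2):
  P=np.array([q[n][:2] for n in('one','two','three','four')]); best=None
  for a in itertools.permutations([-1.5,-.75,.75,1.5]):
    a=np.array(a); L=114*np.c_[-np.cos(a),-np.sin(a)]  # angle 0 = -x, ccw
    z=lambda M:M[:,0]+1j*M[:,1]
    A=z(L)-z(L).mean();B=z(P)-z(P).mean();th=np.angle((B*A.conj()).sum());h=z(P).mean()-z(L).mean()*np.exp(1j*th)
    e=abs(z(P)-h-z(L)*np.exp(1j*th)).max()
    if best is None or e<best[0]: best=(e,a,th,h)
  e,a,th,h=best; print('err',e,'angles one..four',a,'yaw',th,'hub',h)
  key=h+(93-95j)*np.exp(1j*th); print('key',key,'proj',proj(c,[key.real,key.imag,75]),proj(c2,[key.real,key.imag,75]),'hub px',proj(c,[h.real,h.imag,77]))
print('hub scene/side',ray(c,318,242,75),ray(c2,273,250,75))
print('tab tip z100',ray(c,344,222,100),ray(c2,310,248,100))
E
python3 m.py
```

```text
two 2 [293.7 213.8] [554.4 -74.5  59.5]
four 4 [323.8 209.1] [479.1 -37.6  59.5]
three 3 [361.4 248.2] [480.4 117.   59.5]
one 1 [348.  273.8] [556.2 152.1  59.5]
two 2 [299.3 224. ] [552.8 -74.7  59.5]
four 4 [322.7 242.5] [477.8 -36.7  59.5]
three 3 [293.6 288.8] [478.8 117.6  59.5]
one 1 [251.5 288.3] [555.  152.2  59.5]
err 0.5048691976649592 angles one..four [-1.5   1.5  -0.75  0.75] yaw -0.008352334820874018 hub (563.2570458268855+38.86712231959018j)
key (655.4603393537501-56.90632213553447j) proj [266.47196874 233.83877109] [257.6319543  211.76807121] hub px [317.38301999 240.36922801]
err 1.0441139073619377 angles one..four [-1.5   1.5  -0.75  0.75] yaw -0.010506140416217242 hub (561.8330905110232+39.13271526497735j)
key (653.8298929569604-56.83909486551464j) proj [267.00342075 233.5384922 ] [258.21149238 211.95778387] hub px [317.8838678  240.15542921]
hub scene/side [564.21568146  42.71301742  75.        ] [559.66107934  48.77144052  75.        ]
tab tip z100 [483.75855618  47.2282499  100.        ] [480.19253587  34.63699404 100.        ]
```

```bash
cat >> h.py <<'E'
def go(X,ydir,s=None):
    "remaining shift (cm, tool axes now) and turn to reach TCP X with tool z down, tool y heading ydir (rad from world +x)"
    s=s or ctrl.read_state(); R=Ro.from_rotvec(s['tool_rot']).as_matrix()
    y=np.array([np.cos(ydir),np.sin(ydir),0]); z=np.array([0,0,-1.]); T=np.c_[np.cross(y,z),y,z]
    print('t',round(s['t'],2),'pos',s['ee_pos'].round(1),'F',s['contact_force'].round(1),'w',round(s['grip_width'],1))
    print('shift cm',(R.T@(np.array(X)-s['ee_pos'])/10).round(2),'turn',Ro.from_matrix(R.T@T).as_rotvec().round(3))
E
python3 -c "
from h import *
go([460,0,230],np.pi/2)"
```

```text
t 0.1 pos [186.8 596.1 238.8] F [ 0.1  0.3 -0.2] w 85.2
shift cm [-43.9  -48.71   0.93] turn [-0.001 -0.    -0.304]
```

Call:
{"fn": "carry_out", "kwargs": {"targets": [[[0, 0, 0], [-2.7, -3.0, 0], -1], [[0, 0, 0], [-2.7, -3.0, 0], -1], [[0, 0, 0], [-2.7, -3.0, 0], -1], [[0, 0, 0], [-2.7, -3.0, 0], -1], [[0, 0, 0], [-2.7, -3.0, 0], -1]], "squeeze": 20}}

```text
t: 0.52
ee_pos: [269.7, 411.9, 236.2]
tool_rot: [-0.462, -3.106, 0.001]
contact_force: [0.7, 0.5, -0.9]
grip_width: 25.9
```

Call:
{"fn": "carry_out", "kwargs": {"targets": [[[0, 0, 0], [-2.7, -3.0, 0], -1], [[0, 0, 0], [-2.7, -3.0, 0], -1], [[0, 0, 0], [-2.7, -3.0, 0], -1], [[0, 0, 0], [-2.7, -3.0, 0], -1], [[0, 0, 0], [-2.7, -3.0, 0], -1]]}}

```text
t: 0.93
ee_pos: [355.0, 221.6, 235.6]
tool_rot: [-0.459, -3.106, 0.002]
contact_force: [2.0, -0.0, -0.6]
grip_width: -0.0
```

```bash
python3 -c "
from h import *
go([460,0,230],np.pi/2)"
```

```text
t 0.93 pos [355.  221.6 235.6] F [ 2.  -0.  -0.6] w -0.0
shift cm [-16.46 -18.18   0.56] turn [-0.001 -0.002 -0.293]
```

Call:
{"fn": "carry_out", "kwargs": {"targets": [[[0, 0, -0.06], [-2.7, -3.0, 0], -1], [[0, 0, -0.06], [-2.7, -3.1, 0], -1], [[0, 0, -0.06], [-2.4, -3.3, 0], -1], [[0, 0, -0.06], [-2.2, -3.4, 0], -1], [[0, 0, -0.06], [-2.0, -3.5, 0], -1]]}}

```text
t: 1.35
ee_pos: [445.0, 33.5, 235.7]
tool_rot: [0.027, -3.139, 0.001]
contact_force: [1.8, 0.9, 0.6]
grip_width: 0.1
```

```bash
python3 -c "
from h import *
go([460,0,230],np.pi/2)
s,im=save('wrist','w1.png'); c=cam('wrist',s)
print(proj(c,[562.5,39,77]),proj(c,[479.6,117.3,59.5]),proj(c,[478.4,-37,59.5]))"
```

```text
t 1.35 pos [445.   33.5 235.7] F [1.8 0.9 0.6] w 0.1
shift cm [-1.44 -3.37  0.56] turn [-0.001 -0.003  0.017]
[281.08433562 313.74099516] [364.9951659  228.06832795] [202.45199902 224.30163291]
```

View pics/w1.png

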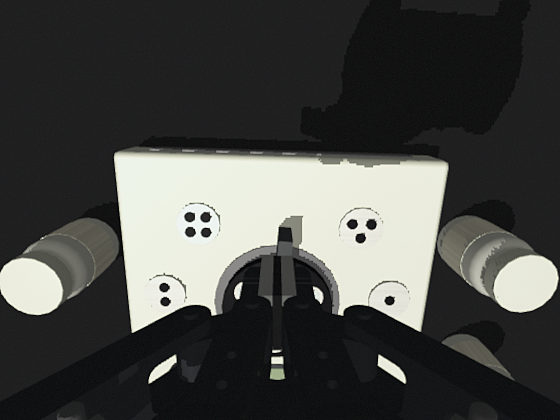

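The wrist view shows three studs at (361,226), four studs at (198,222) and the tab end at (286,227), all within about 4 px of prediction. The tab points nearly to the front, so I'll come down on its -y side and sweep it towards +y.

```bash
python3 -c "
from h import *
s=ctrl.read_state(); c=cam('wrist',s)
p=ray(c,290,229,100); print(p, np.arctan2(-(p[1]-39),-(p[0]-562.5))+.0095)
go([488,-5,83],np.pi/2)"
```

```text
[471.84894911  38.44377398 100.        ] 0.015635825599605156
t 1.4 pos [448.9  27.9 235.8] F [ 5.6 -4.7  1. ] w 0.3
shift cm [-3.83 -3.33 15.3 ] turn [-0.003  0.     0.023]
```

Call:
{"fn": "carry_out", "kwargs": {"targets": [[[0, 0, 0.01], [-2.0, -3.0, 1.0], -1], [[0, 0, 0], [-1.5, -1.0, 3.5], -1], [[0, 0, 0], [0, 0, 4.0], -1], [[0, 0, 0], [0, 0, 3.0], -1]]}}

```text
t: 1.73
ee_pos: [490.3, -16.2, 123.8]
tool_rot: [-0.011, 3.127, -0.009]
contact_force: [-0.8, -0.7, -0.7]
grip_width: 0.1
```

```bash
python3 -c "
from h import *
go([488,-5,83],np.pi/2)"
```

```text
t 1.73 pos [490.3 -16.2 123.8] F [-0.8 -0.7 -0.7] w 0.1
shift cm [0.28 1.14 4.07] turn [-0.006  0.015  0.007]
```

Call:
{"fn": "carry_out", "kwargs": {"targets": [[[0, 0, 0], [0.2, 0.8, 2.5], -1], [[0, 0.01, 0], [0, 0, 1.2], -1], [[0, 0, 0], [0, 0, 0.2], -1]]}}

```text
t: 1.98
ee_pos: [486.2, -8.9, 77.5]
tool_rot: [0.006, -3.139, 0.008]
contact_force: [-0.6, 0.6, 0.8]
grip_width: -0.3
```

```bash
cat > p.py <<'E'
from h import *; import sys
H=np.array([562.5,39]);yaw=-.0095
def push(a,off,r=73,z=83):
    "finger centre for tab angle a, finger on the -y(world) side by off"
    th=a+yaw; u=-np.array([np.cos(th),np.sin(th)]); n=np.array([-u[1],u[0]]) # ccw normal
    X=H+r*u+n*off
    print('--a',a,X.round(1)); go([*X,z],np.pi/2+th)
for a in map(float,sys.argv[2:]): push(a,float(sys.argv[1]))
E
python3 p.py 20.5 0 -.2 -.4 -.6 -.75
```

```text
--a 0.0 [489.3  19.2]
t 1.98 pos [486.2  -8.9  77.5] F [-0.6  0.6  0.8] w -0.3
shift cm [-0.32  2.8  -0.56] turn [-0.005 -0.003  0.013]
--a -0.2 [486.8  34.1]
t 1.98 pos [486.2  -8.9  77.5] F [-0.6  0.6  0.8] w -0.3
shift cm [-0.08  4.3  -0.57] turn [-0.005 -0.002  0.213]
--a -0.4 [487.4  49.3]
t 1.98 pos [486.2  -8.9  77.5] F [-0.6  0.6  0.8] w -0.3
shift cm [-0.14  5.81 -0.58] turn [-0.005 -0.002  0.413]
--a -0.6 [490.9  64. ]
t 1.98 pos [486.2  -8.9  77.5] F [-0.6  0.6  0.8] w -0.3
shift cm [-0.5   7.28 -0.58] turn [-0.006 -0.001  0.613]
--a -0.75 [495.4  74.4]
t 1.98 pos [486.2  -8.9  77.5] F [-0.6  0.6  0.8] w -0.3
shift cm [-0.96  8.32 -0.59] turn [-0.006 -0.001  0.763]
```

Call:
{"fn": "carry_out", "kwargs": {"targets": [[[0, 0, 0.01], [-0.2, 1.4, -0.3], -1], [[0, 0, 0], [0, 0.7, 0], -1], [[0, 0, 0], [0, 0.4, 0], -1], [[0, 0, 0.05], [0, 0.5, 0], -1], [[0, 0, 0.08], [0, 0.6, 0], -1]]}}

```text
t: 2.4
ee_pos: [488.1, 28.0, 81.0]
tool_rot: [-0.214, -3.131, 0.008]
contact_force: [-2.3, -1.1, -0.1]
grip_width: 0.0
```

```bash
python3 p.py 20.5 -.2 -.35 -.5
```

```text
--a -0.2 [486.8  34.1]
t 2.4 pos [488.1  28.   81. ] F [-2.3 -1.1 -0.1] w 0.0
shift cm [ 0.21  0.59 -0.2 ] turn [-0.006 -0.003  0.073]
--a -0.35 [487.   45.5]
t 2.4 pos [488.1  28.   81. ] F [-2.3 -1.1 -0.1] w 0.0
shift cm [ 0.36  1.72 -0.21] turn [-0.006 -0.002  0.223]
--a -0.5 [488.8  56.7]
t 2.4 pos [488.1  28.   81. ] F [-2.3 -1.1 -0.1] w 0.0
shift cm [ 0.33  2.86 -0.22] turn [-0.006 -0.002  0.373]
```

Call:
{"fn": "carry_out", "kwargs": {"targets": [[[0, 0, 0.08], [0.15, 0.6, 0], -1], [[0, 0, 0.08], [0.15, 0.6, 0], -1], [[0, 0, 0.08], [0.15, 0.6, 0], -1], [[0, 0, 0.04], [0.15, 0.3, 0], -1]]}}

```text
t: 2.73
ee_pos: [488.2, 50.9, 83.8]
tool_rot: [0.669, 3.067, -0.009]
contact_force: [-0.2, -1.1, -0.9]
grip_width: 0.1
```

```bash
cat > look.py <<'E'
from h import *; import sys
s,im=save('scene',sys.argv[1]+'s.png'); s,im=save('wrist',sys.argv[1]+'.png'); c=cam('wrist',s)
for X in([562.5,39,77],[479.6,117.3,59.5],[478.4,-37,59.5]): print(proj(c,X))
E
python3 p.py 20.5 -.5 -.75; python3 look.py w2
```

```text
--a -0.5 [488.8  56.7]
t 2.73 pos [488.2  50.9  83.8] F [-0.2 -1.1 -0.9] w 0.1
shift cm [0.19 0.55 0.08] turn [-0.005  0.004  0.08 ]
--a -0.75 [495.4  74.4]
t 2.73 pos [488.2  50.9  83.8] F [-0.2 -1.1 -0.9] w 0.1
shift cm [0.32 2.44 0.07] turn [-0.004  0.004  0.33 ]
[317.16388792 403.36034658]
[398.18679349 189.66490873]
[117.7554836 307.4751388]
```

View pics/w2.png

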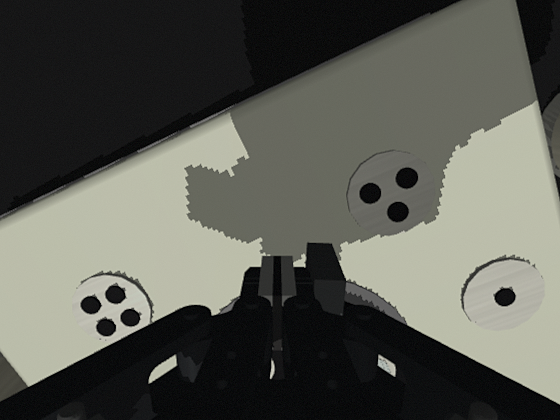

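The wrist view shows the finger's flank against the tab, whose end is at about (307–332, 243). The three-stud disc is at (392,193). I'll keep pushing.

Call:
{"fn": "carry_out", "kwargs": {"targets": [[[0, 0, 0.08], [0.15, 0.6, 0], -1], [[0, 0, 0.08], [0.15, 0.6, 0], -1], [[0, 0, 0.06], [0.15, 0.45, 0], -1], [[0, 0, 0], [0, 0, 0], -1]]}}

```text
t: 3.17
ee_pos: [492.5, 67.0, 85.5]
tool_rot: [0.994, 2.974, -0.008]
contact_force: [-0.4, -0.7, -1.1]
grip_width: 0.1
```

```bash
python3 p.py 20.5 -.65 -.75; python3 look.py w3
```

```text
--a -0.65 [492.2  67.5]
t 3.17 pos [492.5  67.   85.5] F [-0.4 -0.7 -1.1] w 0.1
shift cm [0.06 0.03 0.25] turn [-0.003  0.007  0.015]
--a -0.75 [495.4  74.4]
t 3.17 pos [492.5  67.   85.5] F [-0.4 -0.7 -1.1] w 0.1
shift cm [0.21 0.77 0.24] turn [-0.003  0.007  0.115]
[316.17830713 400.31163258]
[347.82686341 177.8488714 ]
[111.10989846 342.10688776]
```

View pics/w3.png

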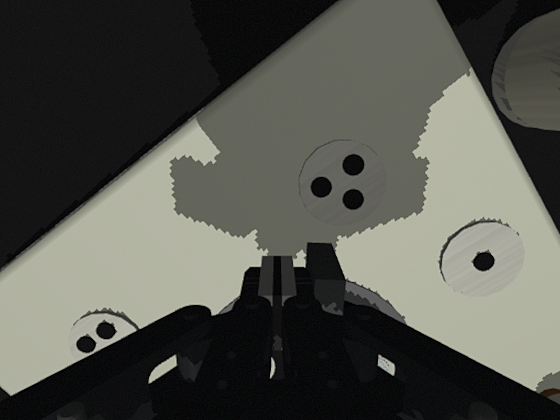

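The wrist view shows the disc centred at about (342,181) and the tab's outer top corners at (307,243) and (332,243). A ray measurement follows.

```bash
cat > ang.py <<'E'
from h import *; import sys
u1,u2,v,du,dv=map(float,sys.argv[1:6]); c=cam('wrist',ctrl.read_state())
M=np.array([479.6,117.3]);H=np.array([562.5,39]);yaw=-.0095
d=ray(c,du,dv,58)[:2]; e=M-d; A=ray(c,u1,v,100)[:2];B=ray(c,u2,v,100)[:2]; print('disc',d,'corr',e,'corners',A,B,'width',np.hypot(*(A-B)))
for k in (0,1):
    p=(A+B)/2+k*e-H; print('corr' if k else 'raw','r',np.hypot(*p),'a',np.arctan2(-p[1],-p[0])-yaw)
E
python3 ang.py 307 332 243 342 181
python3 -c "
from h import *
im=cv2.imread('pics/w3.png');g=cv2.cvtColor(im,6)
for v in (246,252):print(g[v,296:350])
im=cv2.imread('pics/w3s.png');cv2.imwrite('pics/w3z.png',cv2.resize(im[195:275,270:390],None,fx=6,fy=6,interpolation=cv2.INTER_CUBIC))
"
```

```text
disc [479.56427445 114.11828349] corr [0.03572555 3.18171651] corners [479.5984536   89.52850065] [485.16440306  96.9984256 ] width 9.315555382078786
raw r 96.7652259657402 a -0.5858208251015982
corr r 98.55562340862805 a -0.6127570501272925
[100  99 100  99 100  99  99 100 100 106  75  27  11  16  17  16  21  14
  18  12  20  17  17  16  18  14  17  18  16  21  19  21  15  18  15  12
  36  95 102  92 126 175 182 181 180 180 180 179 180 181 180 180 179 180]
[ 90 131 140 176 185 184 186 155 106 100  63  17  15  17  20  17  17  18
  15  19  16  15  18  16  15  17  17  17  18  16  16  17  17  16  17  16
  12  10   0 146 186 184 180 180 180 180 180 180 180 178 179 181 180 179]
```

View pics/w3z.png

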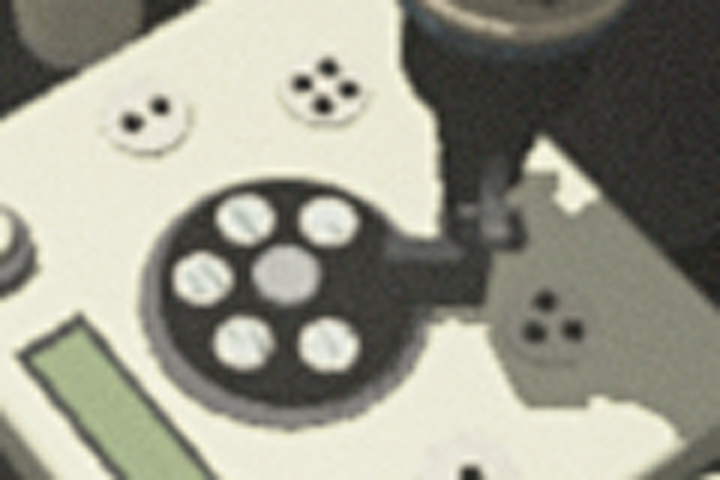

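```bash
sed -i 's/,v,100)/,v,62)/g' ang.py; python3 ang.py 306.5 331.8 243 342 181
```

```text
disc [479.56427445 114.11828349] corr [0.03572555 3.18171651] corners [493.84393954  82.88431393] [501.25619999  92.8321278 ] width 12.405668289783376
raw r 81.27496037107151 a -0.6354359737524655
corr r 83.19861207730705 a -0.6662599709195863
```

Call:
{"fn": "carry_out", "kwargs": {"targets": [[[0, 0, 0.05], [0.1, 0.35, 0.1], -1], [[0, 0, 0.04], [0.1, 0.3, 0], -1], [[0, 0, 0], [0, 0, 0], -1]]}}

```text
t: 3.52
ee_pos: [494.8, 71.8, 84.9]
tool_rot: [1.111, 2.932, -0.007]
contact_force: [-0.7, -0.3, -0.3]
grip_width: -0.1
```

```bash
python3 p.py 20.5 -.75
```

```text
--a -0.75 [495.4  74.4]
t 3.52 pos [494.8  71.8  84.9] F [-0.7 -0.3 -0.3] w -0.1
shift cm [0.12 0.24 0.19] turn [-0.002  0.008  0.035]
```

Call:
{"fn": "carry_out", "kwargs": {"targets": [[[0, 0, 0], [0, -1.5, 0], -1], [[0, 0, 0], [0, -1.5, -1.5], -1], [[0, 0, 0], [1.0, -2.0, -3.0], -1], [[0, 0, 0], [1.0, -3.0, -2.0], -1], [[0, 0, 0], [0, 0, 0], -1]]}}

```text
t: 3.93
ee_pos: [424.2, 22.6, 151.0]
tool_rot: [1.08, 2.945, -0.008]
contact_force: [0.6, 0.9, -0.8]
grip_width: -0.0
```

```bash
python3 look.py w4; python3 -c "
from h import *
print(ctrl.read_state()['ee_pos'],ctrl.read_state()['tool_rot'])
save('side','w4d.png')
a=cv2.imread('pics/w4.png');b=cv2.resize(cv2.imread('pics/w4s.png')[200:270,270:390],None,fx=4,fy=4,interpolation=cv2.INTER_CUBIC)
d=cv2.resize(cv2.imread('pics/w4d.png')[215:315,230:350],None,fx=3,fy=3)
a=a[:300];o=np.zeros((600,800,3),np.uint8);o[:300,:560]=a;o[310:590,:480]=b[:280];h=d.shape[0];o[300:600,490:][:h,:310]=d[:300,:310];cv2.imwrite('pics/c4.png',o)"
```

```text
[418.23590606 349.28202622]
[437.17233887 187.92413209]
[261.56995993 316.80650618]
[427.75735604  23.43059982 149.72738954] [ 1.08167198  2.94185569 -0.00640237]
```

View pics/c4.png

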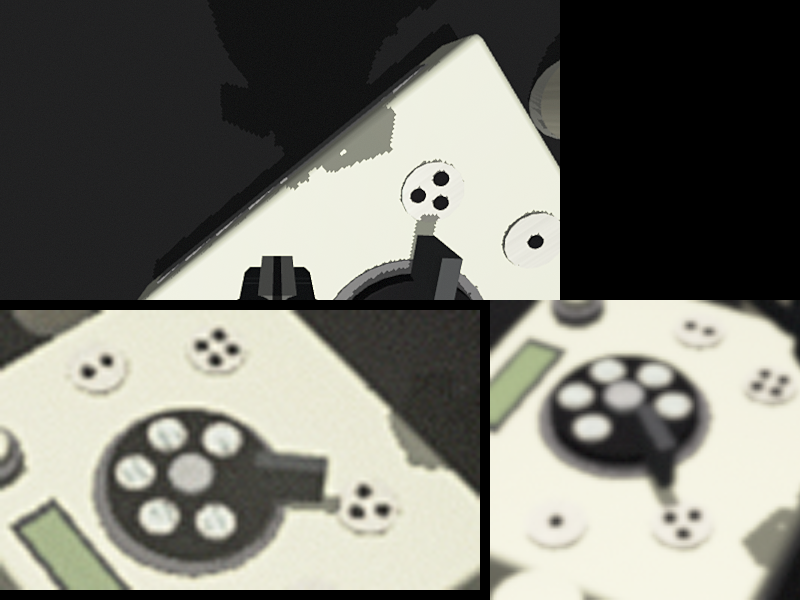

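All three views show the tab nearly in line with the three-stud disc. In the wrist view the disc is at (432,190) and the tab end is near (425,236). I'll zoom in to measure the angle.

```bash
python3 -c "
from h import *
a=cv2.resize(cv2.imread('pics/w4.png')[155:305,385:505],None,fx=4,fy=4,interpolation=cv2.INTER_CUBIC)
d=cv2.resize(cv2.imread('pics/w4.png')[300:420,330:510],None,fx=1.7,fy=1.7)
a=np.clip(a.astype(float)*1.0,0,255); a=255*(a/255)**.5
d=255*(d/255.)**.5
o=np.zeros((600,800,3),np.uint8);o[:,:480]=a;o[:d.shape[0],485:485+d.shape[1]]=d;cv2.imwrite('pics/z4.png',o)"
```

```text
(no output)
```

View pics/z4.png

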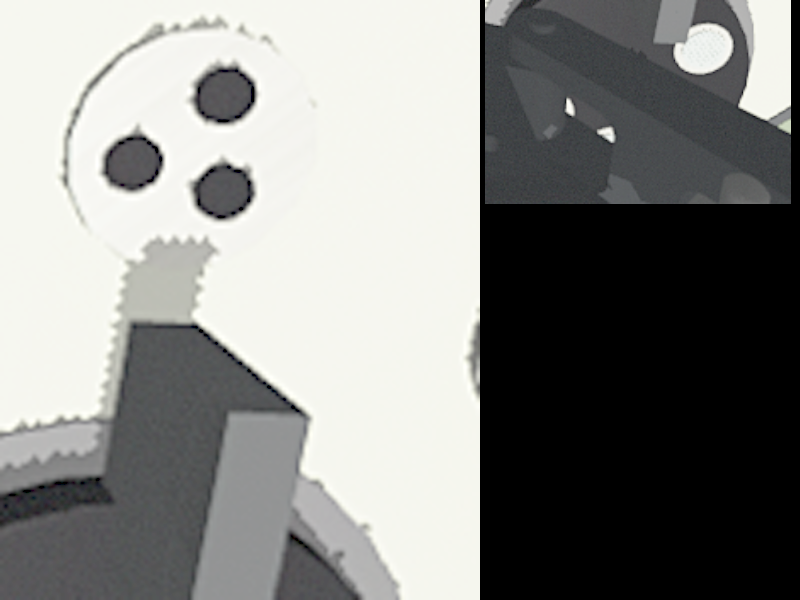

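The zoom shows the end's lower corners at (417,235) and (434,235), and the upper corners at (441,257) and (462,258). The tab's inner end is at (430,325) and (449,326), and the studs' centroid is at (433,192).

```bash
python3 -c "
from h import *
c=cam('wrist',ctrl.read_state()); yaw=-.0095; M=np.array([479.6,117.3]);H=np.array([562.5,39])
b=lambda *q:np.mean([ray(c,*x)[:2] for x in q],0)
d=b((432.9,191.9,59.5)); e1=b((417,235.3,62),(433.7,235.3,62)); e2=b((441.2,257.3,100),(461.6,258.2,100)); i=b((429.8,324.4,100),(449.2,325.6,100))
e=M-d; print('disc',d,'corr',e)
ang=lambda p:np.arctan2(-p[1],-p[0])
print('dir a',ang(e2-i)-yaw,'len',np.hypot(*(e2-i)))
for n,p in(('low',e1),('top',e2),('in',i)):
    for k in(0,1): q=p+k*e-H; print(n,k,np.hypot(*q),ang(q)-yaw)
v=(e2-i)/np.hypot(*(e2-i));
for p in(e1,e2,i): w=d-p; print('disc off line',v[0]*w[1]-v[1]*w[0],'bearing to disc',ang(w)-yaw)
# scene view, crop x270+u/4, y200+(v-310)/4
"
```

```text
disc [481.28907581 114.09242992] corr [-1.68907581  3.20757008]
dir a -0.7129642264541111 len 45.083351557640285
low 0 80.68627741498503 -0.7227673715633745
low 1 84.09620269170375 -0.7377043764949468
top 0 81.29545296122949 -0.7157131297864782
top 1 84.69672507574401 -0.7308271052762741
in 0 36.21248380113408 -0.719135426413421
in 1 39.62874862242404 -0.7511489947370799
disc off line -1.8422366407113309 bearing to disc -0.7745119012431292
disc off line -2.4097301974213696 bearing to disc -0.7950750272597564
disc off line -2.409730197421368 bearing to disc -0.7453571280380975
```

Best estimate is a ≈ -0.72, so about 0.025 to 0.03 rad is still to go. I'll go back for a small nudge.

```bash
python3 p.py 35 -.745;python3 p.py 20.5 -.745
```

```text
--a -0.745 [485.3  63.5]
t 4.08 pos [428.3  23.8 149.2] F [0.3 1.  0.4] w 0.3
shift cm [-1.72  6.73  6.62] turn [-0.001  0.008  0.049]
--a -0.745 [495.3  74.1]
t 4.08 pos [428.3  23.8 149.2] F [0.3 1.  0.4] w 0.3
shift cm [-1.79  8.18  6.62] turn [-0.001  0.008  0.049]
```

Call:
{"fn": "carry_out", "kwargs": {"targets": [[[0, 0, 0.02], [-0.8, 2.5, 2.0], -1], [[0, 0, 0.02], [-0.6, 2.0, 3.0], -1], [[0, 0, 0.01], [-0.3, 0.8, 1.2], -1], [[0, 0, 0], [0, 0, 0], -1]]}}

```text
t: 4.42
ee_pos: [481.1, 53.6, 83.9]
tool_rot: [1.149, 2.913, -0.004]
contact_force: [-1.4, -1.2, -0.2]
grip_width: -0.0
```

```bash
python3 p.py 20.5 -.745
```

```text
--a -0.745 [495.3  74.1]
t 4.42 pos [481.1  53.6  83.9] F [-1.4 -1.2 -0.2] w -0.0
shift cm [0.36 2.46 0.09] turn [0.002 0.011 0.003]
```

Call:
{"fn": "carry_out", "kwargs": {"targets": [[[0, 0, 0], [0.2, 1.3, 0.05], -1], [[0, 0, 0], [0.1, 0.6, 0], -1], [[0, 0, 0], [0, 0, 0], -1]]}}

```text
t: 4.67
ee_pos: [492.1, 71.1, 82.1]
tool_rot: [1.144, 2.918, -0.006]
contact_force: [-0.1, -0.4, 0.2]
grip_width: 0.1
```

```bash
python3 p.py 20.5 -.745
```

```text
--a -0.745 [495.3  74.1]
t 4.67 pos [492.1  71.1  82.1] F [-0.1 -0.4  0.2] w 0.1
shift cm [-0.03  0.43 -0.09] turn [-0.001  0.008  0.007]
```

Call:
{"fn": "carry_out", "kwargs": {"targets": [[[0, 0, 0.005], [0, 0.25, 0], -1], [[0, 0, 0], [0, 0.1, 0], -1], [[0, 0, 0], [0, 0, 0], -1]]}}

```text
t: 4.92
ee_pos: [494.3, 73.9, 83.4]
tool_rot: [1.149, 2.916, -0.006]
contact_force: [-0.3, 0.1, -1.0]
grip_width: 0.1
```

```bash
python3 p.py 20.5 -.745
```

```text
--a -0.745 [495.3  74.1]
t 4.92 pos [494.3  73.9  83.4] F [-0.3  0.1 -1. ] w 0.1
shift cm [-0.06  0.07  0.04] turn [-0.001  0.009  0.004]
```

Call:
{"fn": "carry_out", "kwargs": {"targets": [[[0, 0, 0], [0, 0.1, 0], -1], [[0, 0, 0], [0, 0, 0], -1]]}}

```text
t: 5.08
ee_pos: [494.7, 74.3, 84.1]
tool_rot: [1.149, 2.915, -0.006]
contact_force: [-0.6, -0.3, -0.3]
grip_width: 0.2
```

```bash
python3 p.py 20.5 -.745
```

```text
--a -0.745 [495.3  74.1]
t 5.08 pos [494.7  74.3  84.1] F [-0.6 -0.3 -0.3] w 0.2
shift cm [-0.06  0.02  0.11] turn [-0.     0.009  0.004]
```

Call:
{"fn": "carry_out", "kwargs": {"targets": [[[0, 0, 0], [0, -1.5, 0], -1], [[0, 0, 0], [0, -1.5, -1.5], -1], [[0, 0, 0], [1.0, -2.0, -3.0], -1], [[0, 0, 0], [1.0, -3.0, -2.0], -1], [[0, 0, 0], [0, 0, 0], -1]]}}

```text
t: 5.5
ee_pos: [422.7, 28.4, 150.5]
tool_rot: [1.147, 2.916, -0.006]
contact_force: [1.5, 0.7, 0.4]
grip_width: 0.2
```

```bash
python3 look.py w5; python3 -c "
from h import *
save('side','w5d.png')
o=np.zeros((600,800,3),np.uint8)
a=cv2.resize(cv2.imread('pics/w5.png')[155:305,385:505],None,fx=4,fy=4,interpolation=cv2.INTER_CUBIC)
d=cv2.resize(cv2.imread('pics/w5.png')[300:420,330:510],None,fx=1.7,fy=1.7)
o[:,:480]=255*(a/255.)**.5;o[:d.shape[0],485:485+d.shape[1]]=255*(d/255.)**.5
b=cv2.resize(cv2.imread('pics/w5s.png')[205:270,290:366],None,fx=4,fy=4,interpolation=cv2.INTER_CUBIC);o[220:220+b.shape[0],485:485+b.shape[1]]=b
cv2.imwrite('pics/z5.png',o)"
```

```text
[419.29994354 349.26905648]
[430.4595308  187.74068915]
[261.84514375 323.0856508 ]
```

View pics/z5.png

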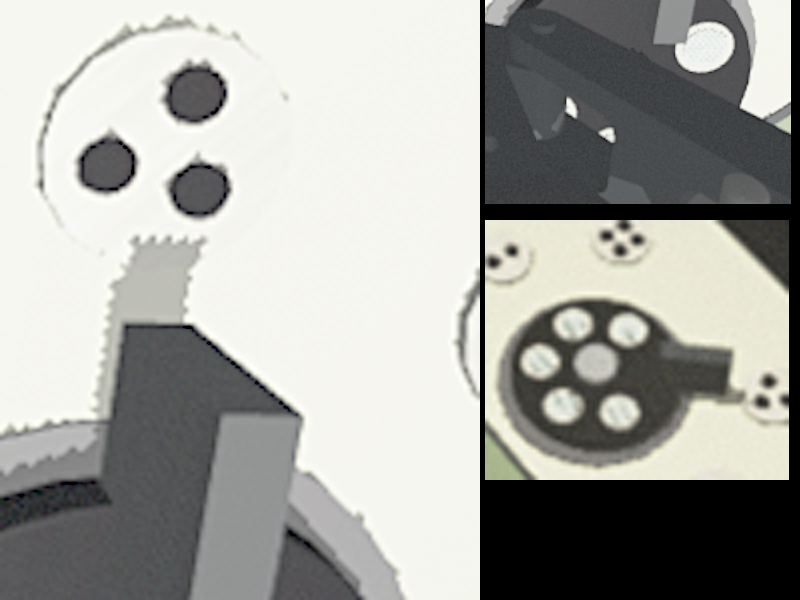

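The zoom shows the tab end's lower corners at (416,236) and (432,236), the upper corners at (440,258) and (460,259), and the studs' centroid at (426.5,192). In the scene crop the tab lines up with the disc.

```bash
python3 -c "
from h import *
c=cam('wrist',ctrl.read_state()); yaw=-.0095; M=np.array([479.6,117.3]);H=np.array([562.5,39])
b=lambda *q:np.mean([ray(c,*x)[:2] for x in q],0)
d=b((426.4,191.9,59.5)); e1=b((415.8,235.7,62),(432.2,235.9,62)); e2=b((439.5,257.7,100),(460,258.7,100)); i=b((429.6,324.4,100),(449,325.6,100))
e=M-d; ang=lambda p:np.arctan2(-p[1],-p[0]); print('corr',e,'dir',ang(e2-i)-yaw)
for n,p in(('low',e1),('top',e2)): q=p+e-H; print(n,np.hypot(*q),ang(q)-yaw)
v=(e2-i)/np.hypot(*(e2-i))
for p in(e1,e2): w=d-p; print('off line mm',v[0]*w[1]-v[1]*w[0])
go([654.6,-57,120],np.pi/2-.7)
"
```

```text
corr [-1.61752141  3.18821856] dir -0.7389538048846068
low 83.83662972873834 -0.7630943097838165
top 84.63798775950642 -0.7544040684795935
off line mm 1.0639662033387207
off line mm 0.3479313943855633
t 5.65 pos [426.9  29.4 148.7] F [ 0.7 -0.6 -0.9] w 0.0
shift cm [-22.52   9.19   3.11] turn [ 0.001  0.01  -0.05 ]
```

The turret reads -0.739 to -0.763, averaging about -0.75, so the angle is right. Next is the key.

Call:
{"fn": "carry_out", "kwargs": {"targets": [[[0, 0, 0], [-3.7, 1.5, -0.3], -1], [[0, 0, 0], [-3.7, 1.5, 0], -1], [[0, 0, 0], [-3.7, 1.5, 0], -1], [[0, 0, 0], [-3.7, 1.5, 0], -1], [[0, 0, 0], [-3.0, 1.2, 0], -1]]}}

```text
t: 6.07
ee_pos: [607.2, -37.9, 148.7]
tool_rot: [1.144, 2.925, -0.007]
contact_force: [-0.1, -0.7, -0.3]
grip_width: 0.2
```

```bash
python3 -c "
from h import *
go([654.6,-57,120],np.pi/2-.75)
im=cv2.imread('pics/w5s.png');
c=cam('scene');c2=cam('side')
# key: bright blob centre in scene / side; find ellipse
for n,f,(u,v) in(('scene','w4s.png',(268,236)),('side','w4d.png',(259,214))):
    g=cv2.cvtColor(cv2.imread('pics/'+f),6); print(n); print(g[v-13:v+14:1,u-12:u+13:2])
for z in(65,70,75,80,85): print(z,proj(c,[654.6,-57,z]).round(1),proj(c2,[654.6,-57,z]).round(1))
"
```

```text
t 6.07 pos [607.2 -37.9 148.7] F [-0.1 -0.7 -0.3] w 0.2
shift cm [-4.77  1.82  2.87] turn [-0.004  0.002  0.004]
scene
[[200 237 235 234 231 231 230 231 234 233 233 232 232]
 [237 236 232 233 232 230 232 232 232 234 233 232 229]
 [236 231 233 232 235 230 232 231 232 232 232 233 233]
 [233 231 233 233 233 233 234 233 232 232 231 234 232]
 [234 233 232 232 232 230 234 232 234 231 230 231 231]
 [233 233 234 235 231 211 217 229 235 233 231 232 234]
 [234 233 235 221 212 205 206 188 227 235 232 232 233]
 [233 233 236 183 216 227 227 185 177 236 231 234 233]
 [233 234 227 174 233 232 231 223 146 226 232 233 231]
 [231 233 189 195 234 233 230 232 141 184 235 233 233]
 [234 235 154 214 235 232 231 236 131 139 237 232 231]
 [234 230 133 218 238 234 234 238 115 129 237 234 233]
 [234 216 128 199 239 237 237 233 101 127 225 232 231]
 [234 211 121 155 239 242 241 183  87 118 203 235 234]
 [232 203 124 125 196 223 203 121 104 102 205 234 232]
 [235 217 118 127 119 150 123  92 128  92 206 233 234]
 [234 231 106 127 118  95  93 117 132  80 170 235 233]
 [234 237 114 127 133 116 116 136 113  83 187 
[... 1450 characters left out ...]
 221 126 116 115 109 104 117 113  94 133 230 239]
 [239 224 128  98 112 111 109 114  98  74 146 232 239]
 [239 232 154  77  87  98  95  88  70  77 177 237 239]
 [239 236 191  80  64  71  69  65  64 108 207 238 240]
 [239 239 216 118  78  66  64  72 103 167 226 239 239]
 [240 240 230 180 139 106 100 116 168 220 237 240 239]
 [239 239 238 227 204 172 170 180 220 235 240 239 239]
 [239 239 239 238 233 225 226 227 236 240 240 240 240]
 [238 239 239 240 239 238 238 239 239 239 240 241 240]
 [233 238 239 240 240 239 240 240 239 240 239 240 240]]
65 [266.9 235.7] [258.1 215.1]
70 [266.8 234.7] [258.1 213.5]
75 [266.7 233.6] [258.  211.8]
80 [266.6 232.6] [257.9 210.2]
85 [266.5 231.5] [257.8 208.5]
```

The key's top measures about z = 77–80 at (655,-57), which matches the offset from the hub. I'll move over it and press.

Call:
{"fn": "carry_out", "kwargs": {"targets": [[[0, 0, 0], [-3.0, 1.1, 0.5], -1], [[0, 0, 0], [-1.4, 0.5, 2.0], -1], [[0, 0, 0], [0, 0, 1.5], -1], [[0, 0, 0], [0, 0, 0], -1]]}}

```text
t: 6.4
ee_pos: [662.3, -59.0, 102.7]
tool_rot: [1.143, 2.921, -0.005]
contact_force: [-1.7, 0.3, 0.1]
grip_width: -0.1
```

```bash
python3 -c "
from h import *
go([654.6,-57,86],np.pi/2-.75)"
```

```text
t 6.4 pos [662.3 -59.  102.7] F [-1.7  0.3  0.1] w -0.1
shift cm [ 0.71 -0.37  1.66] turn [-0.001  0.006  0.004]
```

Call:
{"fn": "carry_out", "kwargs": {"targets": [[[0, 0, 0], [0.7, -0.4, 0.3], -1], [[0, 0, 0], [0, 0, 0.3], -1], [[0, 0, 0], [0, 0, 0], -1]]}}

```text
t: 6.65
ee_pos: [653.3, -55.9, 94.4]
tool_rot: [1.143, 2.924, -0.006]
contact_force: [-0.5, 1.1, -0.0]
grip_width: -0.1
```

```bash
python3 -c "
from h import *
go([654.6,-57,86],np.pi/2-.75)"
```

```text
t 6.65 pos [653.3 -55.9  94.4] F [-0.5  1.1 -0. ] w -0.1
shift cm [-0.17  0.01  0.84] turn [-0.003  0.003  0.005]
```

Call:
{"fn": "carry_out", "kwargs": {"targets": [[[0, 0, 0], [0, 0, 0.3], -1], [[0, 0, 0], [0, 0, 0.2], -1], [[0, 0, 0], [0, 0, 0], -1]]}}

```text
t: 6.9
ee_pos: [652.8, -55.0, 90.8]
tool_rot: [1.142, 2.924, -0.006]
contact_force: [-0.3, 0.3, -0.8]
grip_width: -0.1
```

Call:
{"fn": "carry_out", "kwargs": {"targets": [[[0, 0, 0], [-0.2, 0, 0.3], -1], [[0, 0, 0], [0, 0, 0.1], -1], [[0, 0, 0], [0, 0, 0], -1]]}}

```text
t: 7.15
ee_pos: [654.8, -56.5, 87.6]
tool_rot: [1.141, 2.922, -0.005]
contact_force: [1.5, -1.1, 0.3]
grip_width: 0.1
```

Call:
{"fn": "carry_out", "kwargs": {"targets": [[[0, 0, 0], [0, 0, 0.3], -1], [[0, 0, 0], [0, 0, 0], -1]]}}

```text
t: 7.32
ee_pos: [655.2, -56.6, 84.7]
tool_rot: [1.141, 2.921, -0.005]
contact_force: [-0.1, -0.3, 0.6]
grip_width: -0.1
```

Call:
{"fn": "carry_out", "kwargs": {"targets": [[[0, 0, 0], [0, 0, 0.3], -1], [[0, 0, 0], [0, 0, 0], -1]]}}

```text
t: 7.48
ee_pos: [655.4, -56.7, 81.7]
tool_rot: [1.14, 2.921, -0.004]
contact_force: [-1.5, 0.0, 3.4]
grip_width: 0.1
```

Call:
{"fn": "carry_out", "kwargs": {"targets": [[[0, 0, 0], [0, 0, 0.2], -1], [[0, 0, 0], [0, 0, 0], -1]]}}

```text
t: 7.65
ee_pos: [655.5, -56.7, 79.7]
tool_rot: [1.14, 2.92, -0.004]
contact_force: [-0.3, 0.7, 3.9]
grip_width: -0.0
```

Call:
{"fn": "carry_out", "kwargs": {"targets": [[[0, 0, 0], [0, 0, 0.2], -1], [[0, 0, 0], [0, 0, 0], -1]]}}

```text
t: 7.82
ee_pos: [655.6, -56.7, 79.1]
tool_rot: [1.14, 2.92, -0.004]
contact_force: [-2.9, 0.4, 5.6]
grip_width: -0.0
```

Call:
{"fn": "carry_out", "kwargs": {"targets": [[[0, 0, 0], [0, 0, 0.25], -1], [[0, 0, 0], [0, 0, 0.1], -1]]}}

```text
t: 7.98
ee_pos: [655.7, -56.7, 78.8]
tool_rot: [1.139, 2.919, -0.004]
contact_force: [-9.0, 0.3, 19.5]
grip_width: -0.3
```

The key bottomed out: 5 N near z = 79, then stiff. The contact started at about 85, so the travel is about 6 mm. I'll release and retreat.

Call:
{"fn": "carry_out", "kwargs": {"targets": [[[0, 0, 0], [0, 0, -0.8], -1], [[0, 0, 0], [0, 0, -2.0], -1], [[0, 0, 0], [0, 0, -4.0], -1], [[0, 0, 0], [0, 0, -4.0], -1], [[0, 0, 0], [0, 0, -4.0], -1]]}}

```text
t: 8.4
ee_pos: [650.0, -55.2, 223.2]
tool_rot: [-1.14, -2.92, 0.009]
contact_force: [1.1, -0.2, -0.7]
grip_width: -0.1
```

Call:
{"fn": "carry_out", "kwargs": {"targets": [[[0, 0, 0], [0, 4.0, 0], -1], [[0, 0, 0], [0, 4.0, 0], -1], [[0, 0, 0], [0, 0, 0], -1]]}}

```text
t: 8.65
ee_pos: [709.0, 3.4, 235.3]
tool_rot: [1.145, 2.917, -0.003]
contact_force: [0.4, -0.2, -1.0]
grip_width: 0.1
```

```bash
python3 -c "
from h import *
s,_=save('scene','f.png');save('side','fd.png');print(s['ee_pos'],s['contact_force'])
a=cv2.imread('pics/f.png')[160:330,240:410];d=cv2.imread('pics/fd.png')[190:340,150:350]
o=np.zeros((480,800,3),np.uint8);o[:400,:400]=cv2.resize(a,(400,400),interpolation=2);o[:300,400:]=cv2.resize(d,(400,300),interpolation=2);cv2.imwrite('pics/fz.png',o)"
```

```text
[709.02489496   3.4389598  235.296367  ] [ 0.44456542 -0.15344533 -1.00587631]
```

View pics/fz.png

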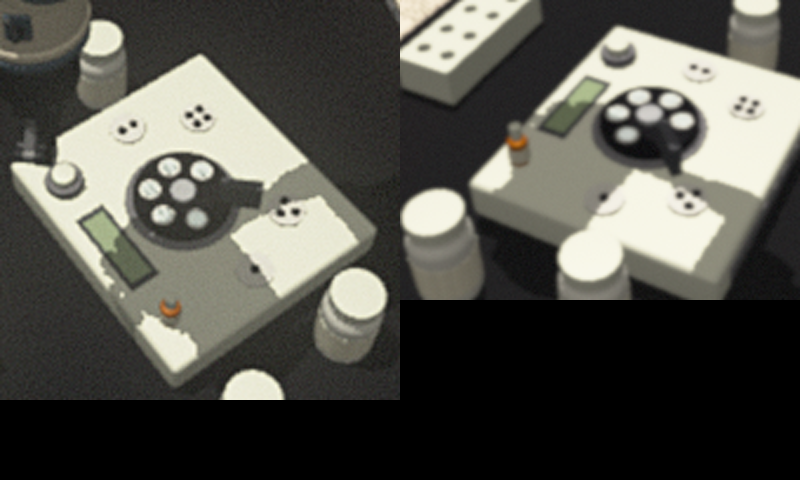

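The final view shows the tab pointing at the three-stud disc, the key back up at crop (65,175), the vial and visible bottles standing, and the arm clear.

```bash
python3 -c "
from plant import ctrl
print(ctrl.finish_job())"
```

```text
the job is handed in; nothing more can be done
None
```

I pushed the turret's tab round to the three-stud disc, then pressed the start key and let it come back up. The job was handed in after about 9 s of robot time.

- **Tab:** I pushed it with the shut fingers from its side, with no pinching or lifting. My last measurement put it between -0.739 and -0.763 rad, against the disc's -0.75. The tab's line passed within about 1 mm of the disc's centre. The first sweep had stopped about 0.03 rad short, so I made one small extra push.
- **Disagreement:** the wrist camera's positions were about 3.5 mm off from those of the fixed cameras. I corrected for this using the disc itself.
- **Key:** force began about 6 mm above where the key stopped and read about 5 N near the bottom. It rose to 19.5 N against the stop, then the key was released. I inferred the travel from those readings because the key's joint value can't be read.
- **Last pictures:** the key was back up and the arm was clear, with the force reading near zero. The vial and the bottles in view were standing where they had been. The final crop left out the beaker, but the arm never went near it.

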